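# Fish the serving spoon out through the lid hatch

### The arm

A 6-joint arm with a two-finger parallel gripper is mounted at the origin on the work surface. World frame = base frame: x ahead of the robot, y to its left, z up, the work surface at z = 0. Lengths are in mm, angles in degrees, forces in N, time in s.
With the tool pointing down it reaches from about 300 to 850 mm from the base axis. Payload 4.2 kg.
Tool frame: the origin (TCP) lies between the finger pads; the fingertips stand 14 mm ahead of it and the grasp point (between the pads) lies 5 mm behind it; z points along the fingers, y is the line along which they close (so a half turn about z gives the same grasp; the last joint's range is limited). The gripper opens to 91 mm and grips with 3 to 60 N. Pads are 32 mm wide; open, the fingers measure 118 mm over their backs; the gripper's body (76 mm by 178 mm) begins 60 mm behind the grasp point.
Start: joints at [-74.771, 18.312, 89.639, -0, 72.044, -1.146], TCP at [162.109, -551.69, 227.976] pointing down, gripper open.
Joint ranges: [-177.97, 177.97], [-48.28, 115.42], [12.27, 149.76], [-77.06, 257.06], [2.81, 150.46], [-146.56, 146.56]. Speed limits (degrees/s): [147.25, 147.25, 180, 180, 180, 180].

### API

Orientations are given as [roll, pitch, yaw] about the fixed x, y, z axes, in that order (R = Rz(yaw) Ry(pitch) Rx(roll)).
In Python, from workcell import * gives the robot as it stands. The module is installed in compiled form; this text tells all that it offers.
- The arm moves only by the tool send_rows, never from a script. Its argument "deltas" is a list of rows, each a list of 2 entries, a list of its own where there are three numbers: the shift along the tool's x, y, z normalised to -1 to 1, where 1 is 0.5 m, then the turn, a rotation vector about the tool's x, y, z normalised to -1 to 1, where 1 is 0.5 rad. A call has 1 to 10 rows; each row shifts and turns the commanded pose from where the row before left it, along the tool's axes as they then stand; what a row does not reach is not made up. A row lasts 1/10 s, in which the tool goes at most 50 mm and 8.59 degrees, less where a joint would pass 70% of its speed; a pose out of reach is approached as far as the arm can. A call with a number of a shift or a turn outside -1 to 1 is refused whole. A call with a gripper value outside its range is refused whole. "grip" is the closure, from 0 (fully open) to 1 (shut), set as the call begins (left out, the last holds). The fingers move at their own pace and stop on an object; "grip_force" is the grip in N (left out, the last holds). Time passes only in rows, so rows that do not move let the fingers close. It gives the time, the measured TCP pose, the force, the opening and the grip force at its end, in the units of the state.
- state(): the state, without advancing time (a new reading comes with each control period).
- grab_frame(name): name is "side" or "top" or "wrist"; returns the picture (400x640x3 uint8, red, green, blue); there is no depth.
- calibration(name): a dict with "mtx" (3x3 intrinsics, pixels), "D" ([k1, k2, p1, p2, k3] as OpenCV has them; the pictures are not rectified), "R" (3x3) and "t" (3): a world point X has camera coordinates R X + t. Camera axes: x right, y down, z forward; pixel columns grow to the right and rows downward; lengths in mm; the calibration is good to about 2 mm. A picture is of the moment at which its call begins: read the wrist's pose just before it. calibration takes no time and is no camera call; for the wrist camera it gives the pose at the moment of the call.
- job_done(): hands the job in; it is judged then, once.
Trained networks look in the newest picture that a camera, given by its name, has taken for a name from the list of things; names that differ only in an ending like _2 or _b are one class to them, and where a whole thing is asked for, a point or a joint stands for the part that bears it (a point fixed in the world has none). Each returns a list of dicts, best first, with "p" (0 to 1); they miss things now and then, are a little off and sometimes report something else, mostly with a low value. They report only what shows in the picture. A call takes as long as a camera call. They do not tell look-alikes from the thing itself.
- trace(camera, label): "pixels" (400x640 bool, what is visible of it) and "bbox" ([left, top, width, height] in pixels, round what is visible of it).
The state is a dict: "time_s": time; "qpos": joint angles; "qvel": joint speeds; "effort": joint torques, N m; "ee_pos": TCP position; "ee_rot": TCP orientation; "force": force on the tool from outside, world axes, zero at the start; "torque": the same for the moment, N m; "gripper_width": finger opening in mm; "gripper_force": force on a finger pad.
Only numpy, scipy, OpenCV 4.12 (cv2) and the standard library are available. Lean on these libraries where they do the work, as an engineer would, in place of code of your own. Each camera call takes 0.05 s, during which the arm holds its last target. There are 200 camera calls.

### The job

The stainless serving spoon has fallen into the long white container, whose clip-on lid stays on and whose hatch is shorter than the spoon. Tilt the spoon out diagonally through the hatch, head first, until all of it is clear above the container, then bring the spoon's head over the middle of the green glass bowl, a hand's breadth or less above its rim and touching neither it nor the container, with the whole spoon higher than the container, and finish still holding it there, steady. Leave the bowl and everything else standing where it is.

Things in the scene. Friction and masses are not known exactly. Their poses are not given: they have to be found in the camera images.
- container: White plastic box with grey lid clipped on, fixed to the cart, 128 (x) x 308 (y) x 62 mm high. Origin: centre of its underside, z up, y within 0.25 rad of world y. Inside: floor at z = 4 mm, walls at x = +-60 and y = +-150 mm, lid underside at z = 58, lid top at z = 62 mm. Lid rim to x = +-66 mm, clips to x = +-69, y = +-158 mm. Closed all round except the hatch.
- hatch (a point): Centre of the container's only opening, an always open rectangular hatch in the lid, at lid-top height (container x 0, y +37.5, z 62 mm). In container coordinates it spans x = -52 to +52 mm and y = -25 to +100 mm; the lid is 4 mm thick.
- spoon: Loose steel spoon, 219 mm long, 50 to 95 g, lying on the container's floor. Origin under its middle at its underside; x from tail to head, within 0.08 rad of the container's +y; z up. At the start its middle is at container y = -5 to +20 mm, so the head's tip is under the closed lid beyond the hatch: slide the spoon towards container -y before raising the head through the hatch.
- spoon_grip (a point): Point on the handle at spoon x = 30, z = 15 mm, near the balance point, below the hatch: grip here across the 10 mm width (spoon y). The handle is a bar 10 mm wide, 8 mm thick; its centre line climbs straight from z = 5 at the tail to z = 16 mm at x = 45 mm, then drops to z = 9 mm at x = 72 mm at the head.
- spoon_head (a point): Centre of the spoon's round head: spoon x = 89, z = 8 mm. The head is 42 mm across and 12 mm high, its underside at z = 0, its front end at x = 110 mm.
- spoon_tip (a point): Front end of the spoon's head: spoon x = 110 mm, z = 10 mm.
- spoon_tail (a point): Tail end of the spoon's handle: spoon x = -109 mm, z = 5 mm.
- bowl: Green glass bowl, loose, rim radius 65 mm, 55 mm high; origin at the centre of its underside, z up. It stands beside the container, in one of three places: two off its +y end, one off its -y end.
- bowl_rim (a point): Centre of the bowl's mouth, at rim height, 55 mm above the surface.
- butter_dish: White ceramic butter dish with cover, 95 x 150 x 56 mm; origin at the centre of its underside. Bystander.
- mug: Blue ceramic mug, 80 mm across, 90 mm high, handle on its +y side; origin under its centre. Bystander.
- salt_jar: Glass jar, 56 mm across, 90 mm high; origin under its centre. Bystander.
- coffee_can: Steel can, 90 mm across, 120 mm high; origin under its centre. Bystander.
- tea_box: Cardboard box, 75 x 130 x 65 mm; origin under its centre. Bystander.
- saucer: White saucer, 140 mm across, 20 mm high; origin under its centre. Bystander.
Things that resemble listed ones, but are neither listed nor needed, are in the scene too. What is shaped like the spoon but pink, red or turquoise is not meant.

How it is judged:
By the outcome, as a careful person would: the job done as asked, in the order asked, and still so for the second after the job is handed in, while the arm keeps its last pose, push and grip.
It also fails if it takes over 50 s, if anything falls off the work surface, if the arm or the gripper's body presses on something with over 40 N, if the wrist force passes 120 N, or if a joint passes its speed limit or range.

## Working session

There is one attempt and no reset: what is moved stays moved. The work goes in short steps, Python scripts to look and compute and a tool call to move; the robot and the scene stay as the last step left them, time stands still between calls to the robot, and variables do not carry over. Pictures are saved under pics/ and viewed, at most 12 in all, crops included, and the job is handed in when it is done.

Besides the shell and the picture viewer there is one more tool, called as name([rows], argument=value, ...), one row to a line, values as JSON. send_rows: Moves the arm, as the interface text tells. Scaled input: -1 to 1 covers 0.5 m each way for a shift and 0.5 rad each way for a turn. Its arguments: {"type":"object","properties":{"deltas":{"type":"array","items":{"type":"array"}},"grip":{"type":"number"},"grip_force":{"type":"number"}},"required":["deltas"]}

```bash
mkdir -p pics
python3 - <<'E'
from workcell import *
import cv2,numpy as np
a=grab_frame("side");b=grab_frame("top")
cv2.imwrite("pics/a.png",cv2.cvtColor(a,cv2.COLOR_RGB2BGR));cv2.imwrite("pics/b.png",cv2.cvtColor(b,cv2.COLOR_RGB2BGR))
for c in("side","top","wrist"):
    k=calibration(c);R=np.array(k["R"]);print(c,np.round(k["mtx"],1).tolist(),np.round(k["D"],3),np.round(-R.T@k["t"],0),np.round(R,2).tolist())
for c in("side","top"):
    for l in("container","spoon","bowl","hatch"):
        try:print(c,l,[(round(d["p"],2),d["bbox"]) for d in trace(c,l)])
        except Exception as e:print(l,e)
print(state())
E
```

```text
side [[393.7, 0.0, 317.9], [0.0, 393.7, 204.7], [0.0, 0.0, 1.0]] [-0.073  0.     0.     0.     0.   ] [-91. 638. 763.] [[-0.74, -0.68, -0.02], [-0.42, 0.48, -0.77], [0.53, -0.56, -0.64]]
top [[415.5, 0.0, 318.6], [0.0, 415.5, 203.9], [0.0, 0.0, 1.0]] [0.003 0.    0.    0.    0.   ] [ 388.   68. 1177.] [[0.01, -1.0, -0.0], [-1.0, -0.01, -0.06], [0.06, 0.0, -1.0]]
wrist [[320.6, 0.0, 319.8], [0.0, 320.6, 198.5], [0.0, 0.0, 1.0]] [0.01 0.   0.   0.   0.  ] [ 237. -531.  385.] [[0.28, -0.96, -0.0], [-0.92, -0.27, 0.27], [-0.26, -0.07, -0.96]]
side container [(0.76, [258.2, 160.0, 96.2, 83.0])]
side spoon [(0.84, [190.7, 359.1, 109.5, 23.4]), (0.65, [304.7, 247.3, 52.6, 52.7]), (0.61, [483.5, 190.0, 6.1, 10.6]), (0.49, [299.5, 187.9, 20.2, 25.3])]
side bowl [(0.93, [347.6, 134.1, 38.3, 30.4])]
side hatch [(0.58, [253.9, 156.1, 96.2, 88.2])]
top container [(0.97, [290.0, 128.8, 119.6, 65.1]), (0.45, [204.1, 137.5, 56.8, 35.1])]
top spoon [(0.92, [150.7, 231.9, 57.2, 50.7]), (0.67, [256.3, 243.3, 79.4, 15.6]), (0.67, [417.7, 301.0, 75.3, 14.6]), (0.56, [310.2, 163.7, 45.2, 15.4])]
top bowl [(0.57, [444.6, 137.7, 45.5, 45.6])]
top hatch [(0.84, [289.5, 133.0, 118.6, 64.0])]
{'time_s': 0.5, 'qpos': array([-7.47715705e+01,  1.83151815e+01,  8.96456652e+01,  2.93497552e-03,
        7.20424168e+01, -1.14897431e+00]), 'qvel': array([-0.01032463,  0.02608263, -0.00076595,  0.0130472 ,  0.05045693,
        0.00915273]), 'effort': array([-3.02278522e-04, -4.11993098e+01, -2.32039368e+01,  7.27797369e-02,
        3.84517817e-02, -1.08293534e-05]), 'ee_pos': array([ 162.10835763, -551.6487323 ,  227.89775771]), 'ee_rot': array([-1.79996793e+02, -2.85682560e-03,  1.63764987e+01]), 'force': array([-0.10840861,  0.08515486,  0.69434205]), 'torque': array([-0.0187458 , -0.02465211,  0.02527894]), 'gripper_force': 0.0, 'gripper_width': 91.092765387221}
```

View pics/a.png

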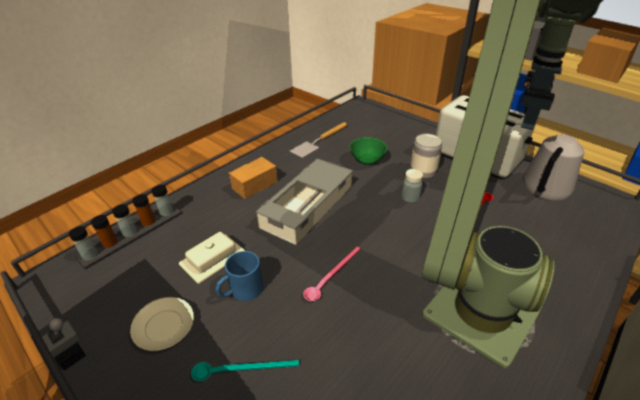

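View pics/b.png

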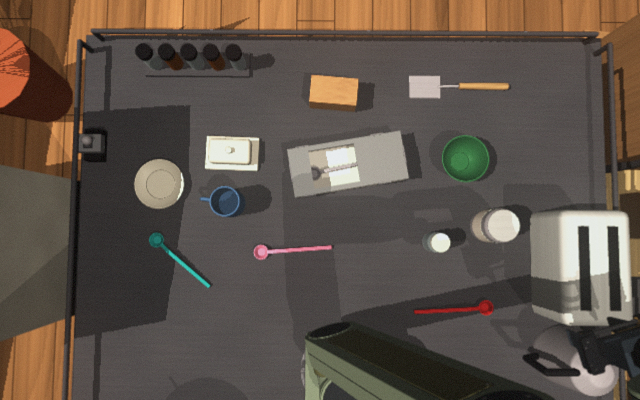

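The side view shows the container at about (305,200) with the steel spoon inside, and the bowl behind it at (368,151). The top view puts the container at about (348,163) and the bowl at (466,158), off its -y end. The spoon's head is at (318,172), on the +y side. Next I'll get coarse positions and plan a hover for close wrist views.

```bash
cat > h.py <<'E'
from workcell import *
import cv2,numpy as np
from scipy.spatial.transform import Rotation as Ro
def cam(c):
    k=calibration(c);return {a:np.array(b,float) for a,b in k.items()}
def rays(k,px):
    u=cv2.undistortPoints(np.array(px,float).reshape(-1,1,2),k["mtx"],k["D"]).reshape(-1,2)
    d=np.c_[u,np.ones(len(u))]@k["R"];return -k["R"].T@k["t"],d
def plane(k,px,z):
    c,d=rays(k,px);return c+d*((z-c[2])/d[:,2])[:,None]
def proj(k,X):
    return cv2.projectPoints(np.array(X,float).reshape(-1,1,3),cv2.Rodrigues(k["R"])[0],k["t"],k["mtx"],k["D"])[0].reshape(-1,2)
def mask_pts(m):
    c=max(cv2.findContours(m.astype(np.uint8),0,1)[0],key=cv2.contourArea);return c.reshape(-1,2).astype(float)
def delta(p,rpy,st=None):
    # shift in tool frame (norm) and rotvec (norm) from current pose to target
    st=st or state();R=Ro.from_euler("xyz",st["ee_rot"],degrees=True);T=Ro.from_euler("xyz",rpy,degrees=True)
    return np.round(R.inv().apply(np.array(p)-st["ee_pos"])/500,4),np.round((R.inv()*T).as_rotvec()/.5,4)
E
python3 - <<'E'
from h import *
grab_frame("top");k=cam("top")
for l,z in(("container",62),("bowl",55),("butter_dish",56),("mug",90),("salt_jar",90),("coffee_can",120),("tea_box",65)):
    r=trace("top",l)
    if r:
        P=plane(k,mask_pts(r[0]["pixels"]),z)[:,:2].astype(np.float32);print(l,round(r[0]["p"],2),cv2.minAreaRect(P),cv2.minEnclosingCircle(P))
print(delta([430,-30,300],[180,0,90]),state()["ee_rot"])
E
```

```text
container 0.94 ((565.2833251953125, -8.994659423828125), (138.85540771484375, 315.298583984375), 9.97240161895752) ((565.3840942382812, -8.75107192993164), 167.39752197265625)
bowl 0.61 ((583.187744140625, -328.4886169433594), (122.51588439941406, 126.59092712402344), 89.27761840820312) ((583.6575927734375, -329.2657165527344), 63.89255905151367)
butter_dish 0.77 ((595.1116943359375, 305.02777099609375), (144.12628173828125, 92.50564575195312), 87.79076385498047) ((591.972900390625, 304.90936279296875), 80.75357818603516)
mug 0.82 ((462.1227111816406, 312.30316162109375), (102.51416015625, 82.86083984375), 47.64086151123047) ((459.8613586425781, 318.9735107421875), 58.333133697509766)
salt_jar 0.74 ((358.0955810546875, -235.74172973632812), (67.75355529785156, 51.90888214111328), 89.2096939086914) ((357.5281066894531, -236.14427185058594), 34.679290771484375)
coffee_can 0.72 ((401.6695556640625, -378.85504150390625), (83.73096466064453, 124.70833587646484), 0.30598533153533936) ((398.9312438964844, -378.7275695800781), 62.82699966430664)
tea_box 0.71 ((758.0995483398438, 31.338531494140625), (132.40179443359375, 95.71717834472656), 84.8799057006836) ((760.8687744140625, 31.7528018951416), 75.96141815185547)
(array([ 0.8082, -0.85  , -0.1442]), array([ 1.0000e-04,  2.0000e-04, -2.5699e+00])) [1.79993768e+02 1.71121623e-03 1.63770048e+01]
```

```bash
cat >> h.py <<'E'
def rows(ways,st=None,nd=3,vmax=45,wmax=8):
    """ways: list of (pos,rpy[,n]); prints rows, simulating rounding"""
    st=st or state();p=np.array(st["ee_pos"]);R=Ro.from_euler("xyz",st["ee_rot"],degrees=True);out=[]
    for w in ways:
        q=np.array(w[0],float);T=Ro.from_euler("xyz",w[1],degrees=True)
        n=w[2] if len(w)>2 else int(np.ceil(max(np.linalg.norm(q-p)/vmax,np.degrees((R.inv()*T).magnitude())/wmax,1)))
        p0,R0=p.copy(),R
        rv=(R0.inv()*T).as_rotvec()
        for i in range(1,n+1):
            g=p0+(q-p0)*i/n;G=R0*Ro.from_rotvec(rv*i/n)
            s=np.round(R.inv().apply(g-p)/500,nd);t=np.round((R.inv()*G).as_rotvec()/.5,nd)
            p=p+R.apply(s*500);R=R*Ro.from_rotvec(t*.5);out.append([s.tolist(),t.tolist()])
    for i in range(0,len(out),10):print(str(out[i:i+10]).replace(" ","").replace("-0.0,","0,").replace("-0.0]","0]").replace("0.0,","0,").replace("0.0]","0]"))
    return p,R.as_euler("xyz",degrees=True)
E
python3 - <<'E'
from h import *
print(rows([([400,-250,250],[180,0,55]),([558,20,250],[180,0,100])]))
E
```

```text
[[[0.07,-0.049,-0.005],[0,0,-0.15]],[[0.073,-0.045,-0.005],[0,0,-0.15]],[[0.076,-0.038,-0.005],[0,0,-0.149]],[[0.079,-0.033,-0.005],[0,0,-0.15]],[[0.081,-0.026,-0.005],[0,0,-0.15]],[[0.083,-0.021,-0.004],[0,0,-0.15]],[[0.084,-0.014,-0.005],[0,0,-0.15]],[[0.085,-0.008,-0.005],[0,0,-0.149]],[[0.085,-0.002,-0.005],[0,0,-0.15]],[[0.089,-0.007,0],[0,0,-0.224]]]
[[[0.09,0.003,0],[0,0,-0.225]],[[0.088,0.012,0],[0,0,-0.224]],[[0.087,0.023,0],[0,0,-0.225]],[[0.083,0.032,0],[0,0,-0.224]],[[0.079,0.041,0],[0,0,-0.225]],[[0.074,0.05,0],[0,0,-0.224]]]
(array([557.79743044,  19.76655179, 249.91951028]), array([-1.79998992e+02,  6.38368932e-03,  1.00000195e+02]))
```

send_rows([
  [[0.07, -0.049, -0.005], [0, 0, -0.15]],
  [[0.073, -0.045, -0.005], [0, 0, -0.15]],
  [[0.076, -0.038, -0.005], [0, 0, -0.149]],
  [[0.079, -0.033, -0.005], [0, 0, -0.15]],
  [[0.081, -0.026, -0.005], [0, 0, -0.15]],
  [[0.083, -0.021, -0.004], [0, 0, -0.15]],
  [[0.084, -0.014, -0.005], [0, 0, -0.15]],
  [[0.085, -0.008, -0.005], [0, 0, -0.149]],
  [[0.085, -0.002, -0.005], [0, 0, -0.15]],
  [[0.089, -0.007, 0], [0, 0, -0.224]],
])

```text
time_s: 1.9
ee_pos: [423.8, -210.5, 250.5]
ee_rot: [179.9, 0.0, 61.6]
force: [0.7, -0.2, 0.4]
gripper_width: 91.4
gripper_force: 0.0
```

send_rows([
  [[0.09, 0.003, 0], [0, 0, -0.225]],
  [[0.088, 0.012, 0], [0, 0, -0.224]],
  [[0.087, 0.023, 0], [0, 0, -0.225]],
  [[0.083, 0.032, 0], [0, 0, -0.224]],
  [[0.079, 0.041, 0], [0, 0, -0.225]],
  [[0.074, 0.05, 0], [0, 0, -0.224]],
  [[0, 0, 0], [0, 0, 0]],
  [[0, 0, 0], [0, 0, 0]],
])

```text
time_s: 2.7
ee_pos: [557.9, 20.4, 249.5]
ee_rot: [-179.9, 0.0, 100.1]
force: [-0.6, 0.5, 0.0]
gripper_width: 91.5
gripper_force: 0.0
```

Run:
```python
from h import *
print(state()["ee_pos"],state()["ee_rot"])
k=cam("wrist");a=grab_frame("wrist");cv2.imwrite("pics/w1.png",cv2.cvtColor(a,cv2.COLOR_RGB2BGR));np.savez("w1.npz",img=a,**k)
for l in("container","spoon","hatch"):
    print(l,[(round(d["p"],2),d["bbox"]) for d in trace("wrist",l)])
```

```text
[557.85743524  20.40509719 249.54848642] [-1.79944167e+02  2.73012065e-02  1.00077822e+02]
container [(0.59, [253.8, 55.2, 139.4, 272.6])]
spoon [(0.88, [303.4, 114.7, 31.5, 111.6]), (0.84, [128.9, 0.0, 22.2, 132.9])]
hatch [(0.86, [257.7, 54.0, 137.0, 273.2])]
```

View pics/w1.png

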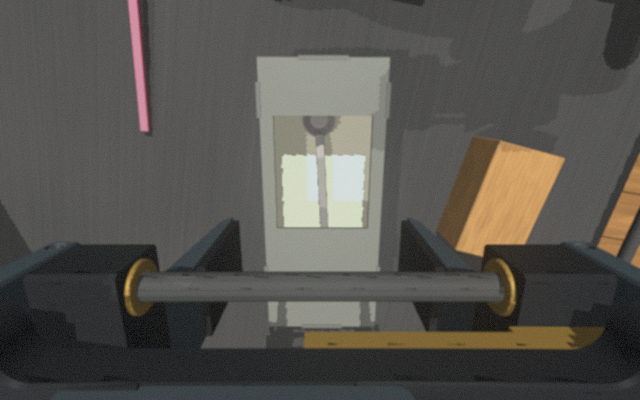

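The wrist view shows the hatch's corners near (273,115), (371,115), (369,228) and (276,228). The steel spoon runs from its head at (319,122) to about (323,227). I'll move to a second, lower view and measure both.

send_rows([
  [[-0.04, 0, 0.05], [0, 0, 0]],
  [[-0.04, 0, 0.05], [0, 0, 0]],
  [[0, 0, 0], [0, 0, 0]],
  [[0, 0, 0], [0, 0, 0]],
], grip=0.45)

```text
time_s: 3.3
ee_pos: [564.4, -20.4, 200.2]
ee_rot: [-180.0, -0.0, 99.9]
force: [0.7, 0.6, 0.1]
gripper_width: 61.7
gripper_force: 0.0
```

Run:
```python
from h import *
print(state()["ee_pos"],state()["ee_rot"],state()["gripper_width"])
k=cam("wrist");b=grab_frame("wrist");np.savez("w2.npz",img=b,**k)
r=trace("wrist","spoon");print([(round(d["p"],2),d["bbox"]) for d in r]);np.save("m2.npy",r[0]["pixels"])
k1=np.load("w1.npz");C=np.array([565.3,-9,0]);y=np.radians(10)
H=np.array([[-52,100,62],[52,100,62],[52,-25,62],[-52,-25,62]])
W=H@Ro.from_euler("z",10,degrees=True).as_matrix().T+C
print(proj(k1,W).round(1).tolist(),proj(k,W).round(1).tolist())
p=proj(k,W);x0,y0=np.maximum(p.min(0)-25,0).astype(int);print(x0,y0)
A=cv2.resize(k1["img"][95:250,255:390],None,fx=3.7,fy=3.7,interpolation=2)
B=cv2.resize(b[y0:y0+220,x0:x0+180],None,fx=2.6,fy=2.6,interpolation=2)
h=max(len(A),len(B));F=np.zeros((h,A.shape[1]+B.shape[1],3),np.uint8) 
F=F[:, :];F[:len(A),:A.shape[1]]=A
cv2.imwrite("pics/w1c.png",cv2.cvtColor(A,cv2.COLOR_RGB2BGR));cv2.imwrite("pics/w2c.png",cv2.cvtColor(B,cv2.COLOR_RGB2BGR))
```

```text
[564.44694545 -20.39712524 200.18990368] [-1.79984050e+02 -2.90969800e-02  9.98568053e+01] 61.74604306882478
[(0.78, [299.1, 67.2, 40.6, 137.9]), (0.61, [95.6, 0.0, 25.9, 95.2])]
[[271.3, 114.2], [371.3, 114.3], [366.4, 227.1], [275.7, 226.9]] [[261.0, 65.6], [382.4, 65.3], [375.8, 205.0], [267.8, 205.2]]
235 40
```

View pics/w1c.png

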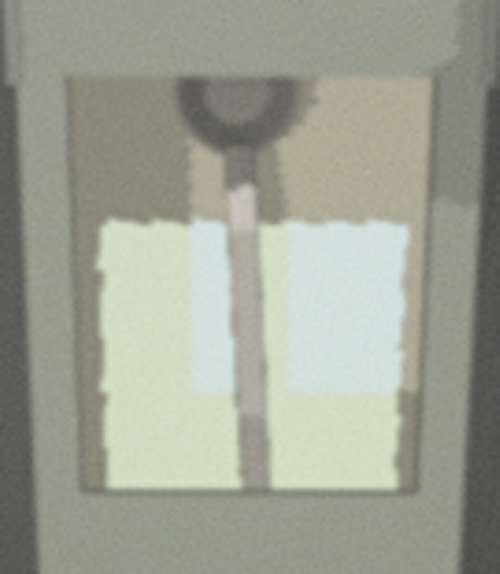

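View pics/w2c.png

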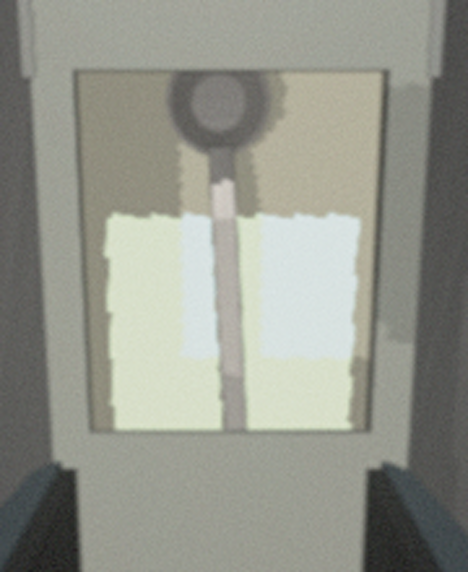

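Run:
```python
from h import *
from scipy.optimize import least_squares
k1=np.load("w1.npz");k2=np.load("w2.npz")
c1=np.array([[69,76],[432,76],[417,491],[80,491]])/3.7+[255,95]-.37
c2=np.array([[76,70],[388,70],[370,432],[90,432]])/2.6+[235,40]-.3
H=np.array([[-52,100,0],[52,100,0],[52,-25,0],[-52,-25,0.]])
def W(v,P,z):return P@Ro.from_euler("z",v[2]).as_matrix().T+[v[0],v[1],z]
f=lambda v:np.r_[(proj(k1,W(v,H,v[3]))-c1).ravel(),(proj(k2,W(v,H,v[3]))-c2).ravel()]
r=least_squares(f,[565,-9,.17,62]);v=r.x;print("cont",v.round(3),np.degrees(v[2]),"rms px",np.sqrt(np.mean(r.fun**2)))
g=lambda u:np.r_[(proj(k1,W(u,H,62))-c1).ravel(),(proj(k2,W(u,H,62))-c2).ravel()]
v=least_squares(g,v[:3]).x;print("cont z62",v.round(2))
# spoon
hl1=np.array([[243.5,200],[256,480]])/3.7+[255,95]-.37;hl2=np.array([[223.5,190],[228.5,300],[234,420]])/2.6+[235,40]-.3
e2=np.array([[168,103],[271,103],[219.5,155]])/2.6+[235,40]-.3
e1=np.array([[178,97],[298,97],[238,152]])/3.7+[255,95]-.37
def res(s,free=False):
    q=lambda P:W(s,np.array(P,float),s[3] if free else 4.)
    o=[]
    for k,hl in((k1,hl1),(k2,hl2)):
        L=proj(k,q([[-60,0,13],[45,0,20]]));d=L[1]-L[0];n=np.array([-d[1],d[0]])/np.linalg.norm(d);o+=list((hl-L[0])@n)
    for k,e in((k1,e1),(k2,e2)):
        o+=list((proj(k,q([[89,21,12],[89,-21,12],[68,0,12]]))-e).ravel()[[0,2,5]])
    return np.array(o)
s0=[v[0],v[1],v[2]+np.pi/2,4.]
for fr in(0,1):
    r=least_squares(lambda s:res(s,fr),s0);s=r.x;print("spoon",s.round(3),np.sqrt(np.mean(r.fun**2)),r.fun.round(1))
    print(" in container",(Ro.from_euler("z",-v[2]).as_matrix()[:2,:2]@(s[:2]-v[:2])).round(1),"yaw rel",s[2]-v[2]-np.pi/2)
    if not fr: np.savez("fit.npz",v=v,s=s[:3])
```

```text
cont [ 5.6673e+02 -9.7100e+00  1.7200e-01  6.0585e+01] 9.85475042054554 rms px 0.42995135512246097
cont z62 [ 5.667e+02 -9.590e+00  1.700e-01]
spoon [565.901  -2.899   1.792   4.   ] 0.8364058127714927 [ 0.   0.   0.  -0.  -0.1 -1.4  1.7  0.4 -1.3  1.  -0.3]
 in container [0.4 6.7] yaw rel 0.04891072303727828
spoon [565.93   -3.197   1.792 -15.604] 0.3969747167613014 [-0.  -0.   0.1  0.  -0.  -0.5  0.8 -0.6 -0.1 -0.1  0.6]
 in container [0.3 6.4] yaw rel 0.049130297285195024
```

```bash
cat > plan.py <<'E'
from h import *
from scipy.sparse import coo_matrix
from scipy.sparse.csgraph import dijkstra
G=32.; hz=5+11*(G+109)/154   # handle height at grip (spoon frame)
def box(x0,x1,z0,z1,n=2.):
    a=np.arange(x0,x1+.01,n);b=np.arange(z0,z1+.01,n)
    return np.r_[np.c_[a,a*0+z0],np.c_[a,a*0+z1],np.c_[b*0+x0,b],np.c_[b*0+x1,b]]
def seg(p,q):
    t=np.linspace(0,1,int(np.hypot(*(np.array(q)-p))/2)+2)[:,None];c=np.array(p)+(np.array(q)-p)*t
    return np.r_[c+[0,4],c-[0,4]]
spoon=np.r_[seg([-109,5],[45,16]),seg([45,16],[72,9]),box(68,110,0,12)]-[G,hz]
obs=[(-158,-25,58,62),(100,158,58,62),(-158,-150,0,62),(150,158,0,62),(-158,158,-20,4)]
def sd(P):
    m=np.full(P.shape[:-1],1e3)
    for a,b,c,d in obs:
        dx=np.maximum(a-P[...,0],P[...,0]-b);dz=np.maximum(c-P[...,1],P[...,1]-d)
        o=np.hypot(np.maximum(dx,0),np.maximum(dz,0))+np.minimum(np.maximum(dx,dz),0);m=np.minimum(m,o)
    return m.min(-1)
def tool(phi,off):  # off: distance of handle ahead of grasp point along tool; tool points rel. to handle point
    q=np.r_[box(-17,17,-60,19),box(-40,40,-130,-60,4)]-[0,off]  # (tool x, tool z)
    c,s=np.cos(phi),np.sin(phi)                          # tool z axis = (-s,-c) in spoon frame at pretilt phi
    return q[:,:1]*[c,-s]+q[:,1:]*[-s,-c]
def rot(P,t):c,s=np.cos(t),np.sin(t);return P@np.array([[c,s],[-s,c]])
E
cat > p1.py <<'E'
from plan import *
ys=np.arange(-10,90,3.);zs=np.arange(0,200,3.)+4+hz;ts=np.radians(np.arange(0,55,3.))
best=None
for phi,off in((0,7),(15,9),(20,10),(25,10)):
    S=tool(np.radians(phi),off);C=np.zeros((len(ys),len(zs),len(ts)))
    Y,Z=np.meshgrid(ys,zs,indexing="ij");B=np.stack([Y,Z],-1)[:,:,None]
    for i,t in enumerate(ts):C[:,:,i]=np.minimum(sd(B+rot(spoon,t)), sd(B+rot(S,t)))
    C[:,0,0]=np.where(C[:,0,0]>-3,np.maximum(C[:,0,0],1),C[:,0,0])  # floor contact ok at start
    idx=np.arange(C.size).reshape(C.shape);I=[];J=[];V=[]
    for d in np.ndindex(3,3,3):
        d=np.array(d)-1
        if not d.any():continue
        a=tuple(slice(max(0,-k),n-max(0,k)) for k,n in zip(d,C.shape));b=tuple(slice(max(0,k),n-max(0,-k)) for k,n in zip(d,C.shape))
        c=np.minimum(C[a],C[b]);ok=c>0.5
        I.append(idx[a][ok]);J.append(idx[b][ok]);V.append(np.linalg.norm(d)*(1+60/np.minimum(c[ok],8)**2))
    g=coo_matrix((np.concatenate(V),(np.concatenate(I),np.concatenate(J))),shape=(C.size,)*2).tocsr()
    for y0 in(2,5,8):
        st=idx[int((y0+10)/3),0,0];D,P=dijkstra(g,indices=st,return_predecessors=True)
        tail=Z[:,:,None]+ (spoon[0,0]*np.sin(ts)+ (spoon[:,1].min())*np.cos(ts))
        goal=np.where((tail>70)&(C>6),D.reshape(C.shape),np.inf);e=goal.argmin()
        if np.isinf(goal.min()):print(phi,y0,"none");continue
        path=[e]
        while path[-1]!=st:path.append(P[path[-1]])
        path=path[::-1];cl=C.ravel()[path];print(phi,y0,goal.min().round(0),"clear",cl[3:].min().round(1))
        if best is None or goal.min()<best[0]:
            best=(goal.min(),phi,off,[(*[float(u) for u in(ys[a],zs[b],np.degrees(ts[c]).round())],round(float(C[a,b,c]),1)) for a,b,c in zip(*np.unravel_index(path,C.shape))])
print(best[1:3]);[print(p) for p in best[3]]
E
python3 p1.py
```

```text
0 2 204.0 clear 5.0
0 5 204.0 clear 5.0
0 8 203.0 clear 5.0
15 2 204.0 clear 5.0
15 5 204.0 clear 5.0
15 8 203.0 clear 5.0
20 2 204.0 clear 5.0
20 5 204.0 clear 5.0
20 8 203.0 clear 5.0
25 2 206.0 clear 5.0
25 5 205.0 clear 5.0
25 8 205.0 clear 5.0
(0, 7)
(8.0, 19.07142857142857, 0.0, 1.0)
(8.0, 22.07142857142857, 0.0, 3.0)
(8.0, 25.07142857142857, 0.0, 6.0)
(8.0, 28.07142857142857, 0.0, 9.0)
(8.0, 31.07142857142857, 0.0, 12.0)
(8.0, 34.07142857142857, 0.0, 15.0)
(8.0, 37.07142857142857, 0.0, 16.0)
(8.0, 40.07142857142857, 0.0, 16.0)
(8.0, 43.07142857142857, 3.0, 14.9)
(11.0, 46.07142857142857, 6.0, 13.0)
(14.0, 49.07142857142857, 9.0, 8.3)
(14.0, 52.07142857142857, 9.0, 7.9)
(14.0, 55.07142857142857, 9.0, 7.4)
(14.0, 58.07142857142857, 12.0, 6.6)
(17.0, 61.07142857142857, 15.0, 6.0)
(20.0, 64.07142857142857, 15.0, 5.0)
(23.0, 64.07142857142857, 15.0, 6.0)
(26.0, 64.07142857142857, 15.0, 6.2)
(29.0, 67.07142857142857, 18.0, 6.1)
(32.0, 70.07142857142857, 18.0, 6.3)
(35.0, 70.07142857142857, 18.0, 7.4)
(38.0, 70.07142857142857, 18.0, 8.6)
(41.0, 70.07142857142857, 18.0, 9.1)
(44.0, 73
[... 434 characters left out ...]
.0, 13.5)
(68.0, 109.07142857142857, 33.0, 11.4)
(68.0, 112.07142857142857, 33.0, 9.0)
(71.0, 115.07142857142857, 36.0, 14.2)
(71.0, 118.07142857142857, 36.0, 11.9)
(71.0, 121.07142857142857, 36.0, 9.6)
(74.0, 124.07142857142857, 39.0, 15.4)
(74.0, 127.07142857142857, 39.0, 13.2)
(74.0, 130.07142857142858, 39.0, 11.0)
(74.0, 133.07142857142858, 39.0, 8.8)
(77.0, 136.07142857142858, 39.0, 8.7)
(80.0, 139.07142857142858, 39.0, 8.6)
(83.0, 142.07142857142858, 39.0, 8.4)
(86.0, 145.07142857142858, 39.0, 8.3)
(89.0, 148.07142857142858, 39.0, 8.9)
(89.0, 151.07142857142858, 39.0, 8.3)
(89.0, 154.07142857142858, 39.0, 8.2)
(89.0, 157.07142857142858, 36.0, 8.1)
(89.0, 160.07142857142858, 33.0, 10.1)
```

```bash
cat >> plan.py <<'E'
F=np.load("fit.npz");v,s=F["v"],F["s"]
def tcp(cx,cy,z,th,yaw=None,off=2.):
    yaw=s[2] if yaw is None else yaw
    R=Ro.from_euler("z",yaw)*Ro.from_euler("x",180,degrees=True)*Ro.from_euler("y",th,degrees=True)
    p=np.r_[v[:2]+Ro.from_euler("z",v[2]).as_matrix()[:2,:2]@[cx,cy],z]-R.as_matrix()[:,2]*off
    return p,R.as_euler("xyz",degrees=True)
WP=[(8,22,0),(8,43,3),(14,52,9),(17,60,14),(26,64,15),(41,71,18),(53,82,24),(62,92,27),(74,130,39),(89,148,39),(89,180,39)]
E
python3 - <<'E'
from plan import *
T=tool(0,7);m=[]
for a,b in zip(WP,WP[1:]):
    cs=[]
    for u in np.linspace(0,1,15):
        w=np.array(a)+(np.array(b)-a)*u;t=np.radians(w[2]);cs.append((sd(w[:2]+rot(spoon,t)),sd(w[:2]+rot(T,t))))
    m.append(np.min(cs,0).round(1).tolist())
print(m)
print(tcp(-1.2,38.7,19.5,0))
print(rows([tcp(-1.2,38.7,108,0),tcp(-1.2,38.7,60,0,),tcp(-1.2,38.7,19.5,0,None)]))
E
```

```text
[[2.9, 6.0], [7.9, 15.0], [4.0, 20.0], [3.8, 23.3], [6.1, 32.8], [7.8, 31.0], [7.8, 30.6], [9.8, 32.1], [8.6, 57.5], [8.2, 68.0]]
(array([558.89091133,  28.33042352,  21.5       ]), array([180.        ,   0.        , 102.65719425]))
[[[0.032,0.001,0.061],[0.002,0,-0.031]],[[0.032,0.002,0.061],[0.001,0,-0.032]],[[0.033,0.002,0.061],[0.002,0,-0.031]],[[0,0,0.048],[0,0,0]],[[0,0,0.048],[0,0,0]],[[0,0,0.081],[0,0,0]]]
(array([558.71181032,  28.51591283,  21.35116134]), array([-1.79993481e+02,  1.42027292e-02,  1.02654400e+02]))
```

send_rows([
  [[0.032, 0.001, 0.061], [0.002, 0, -0.031]],
  [[0.032, 0.002, 0.061], [0.001, 0, -0.032]],
  [[0.033, 0.002, 0.061], [0.002, 0, -0.031]],
  [[0, 0, 0], [0, 0, 0]],
  [[0, 0, 0], [0, 0, 0]],
], grip=0.55, grip_force=30)

```text
time_s: 3.9
ee_pos: [558.8, 28.8, 109.7]
ee_rot: [-180.0, 0.0, 102.8]
force: [0.5, 0.0, 0.4]
gripper_width: 41.1
gripper_force: 0.0
```

Run:
```python
from plan import *
k=cam("wrist");st=state();print(st["ee_pos"],st["ee_rot"],st["gripper_width"])
a=grab_frame("wrist");P=tcp(-1.2,38.7,19.5,0)[0]
q=proj(k,[P,P+[0,0,-2.]]);print(q)
f=a.copy();cv2.circle(f,tuple(int(i) for i in q[1]),3,(255,0,0),1)
cv2.imwrite("pics/w3.png",cv2.cvtColor(cv2.resize(f,None,fx=1.25,fy=1.25),cv2.COLOR_RGB2BGR))
print(rows([(tcp(-1.2,38.7,19.5,0)[0],tcp(0,0,0,0)[1],4)]))
# refine waypoints
rng=np.random.default_rng(0);T=tool(0,7)
def clr(W):
    o=[]
    for a,b in zip(W,W[1:]):
        for u in np.linspace(0,1,7):
            w=a+(b-a)*u;t=np.radians(w[2]);o.append(min(sd(w[:2]+rot(spoon,t)),sd(w[:2]+rot(T,t))-3))
    return np.sort(np.minimum(o[6:],12))
W=np.array(WP,float);c=clr(W);sc=lambda c:c[:6].mean()+.2*c.mean()
for i in range(3000):
    V=W.copy();j=rng.integers(1,len(W)-1);V[j]+=rng.normal(0,[2,2,1.5])
    d=clr(V)
    if sc(d)>sc(c):W,c=V,d
print(W.round(0).tolist(),c[:4],clr(W.round(0))[:3])
```

```text
[558.80301399  28.78566872 109.72199327] [-1.79951892e+02  3.82866537e-02  1.02752995e+02] 41.147074779590675
[[318.6543339  206.92471468]
 [318.6663253  206.19149025]]
[[[0,0,0.044],[0.001,0.001,0]],[[0,-0.001,0.045],[0,0,0.001]],[[0,0,0.044],[0.001,0.001,0]],[[0,0,0.045],[0,0,0.001]]]
(array([559.07521766,  28.24200649,  21.46189473]), array([1.79996107e+02, 1.66154853e-03, 1.02650265e+02]))
[[8.0, 22.0, 0.0], [25.0, 38.0, -3.0], [5.0, 51.0, 10.0], [17.0, 61.0, 15.0], [45.0, 72.0, 19.0], [51.0, 74.0, 19.0], [58.0, 76.0, 19.0], [74.0, 87.0, 24.0], [76.0, 121.0, 41.0], [95.0, 148.0, 39.0], [89.0, 180.0, 39.0]] [6.16253178 6.66663839 6.66663839 7.04733185] [5.96255623 5.96255623 5.96483655]
```

View pics/w3.png

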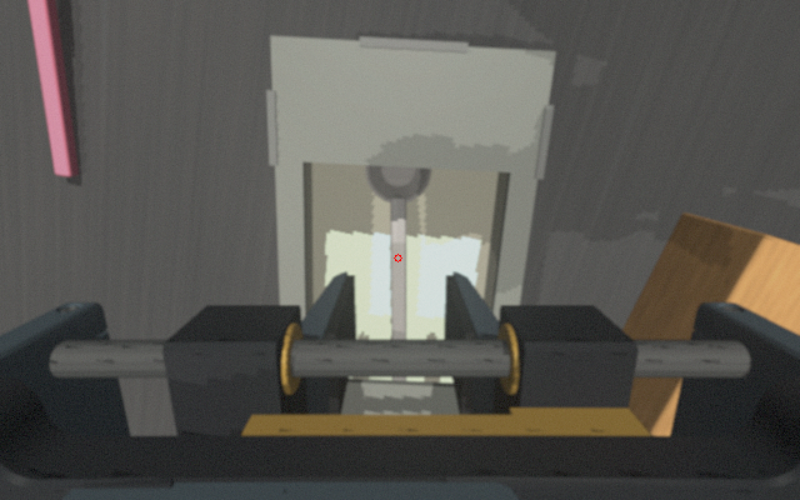

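The wrist view shows the planned grip point (red, at (398,258)) right on the handle, midway between the fingers. The fingers fit inside the hatch, so I'll descend and close.

send_rows([
  [[0, 0, 0.044], [0.001, 0.001, 0]],
  [[0, -0.001, 0.045], [0, 0, 0.001]],
  [[0, 0, 0.044], [0.001, 0.001, 0]],
  [[0, 0, 0.045], [0, 0, 0.001]],
  [[0, 0, 0], [0, 0, 0]],
])

```text
time_s: 4.45
ee_pos: [558.3, 27.6, 19.9]
ee_rot: [-179.9, -0.0, 102.6]
force: [-0.5, 0.2, 0.8]
gripper_width: 41.0
gripper_force: 0.0
```

send_rows([
  [[0, 0, 0], [0, 0, 0]],
  [[0, 0, 0], [0, 0, 0]],
  [[0, 0, 0], [0, 0, 0]],
  [[0, 0, 0], [0, 0, 0]],
  [[0, 0, 0], [0, 0, 0]],
  [[0, 0, 0], [0, 0, 0]],
  [[0, 0, 0], [0, 0, 0]],
  [[0, 0, 0], [0, 0, 0]],
], grip=1, grip_force=30)

```text
time_s: 5.25
ee_pos: [557.4, 28.3, 20.1]
ee_rot: [-179.8, -0.0, 102.6]
force: [-1.7, -1.1, 5.3]
gripper_width: 9.5
gripper_force: 30.0
```

Run:
```python
from plan import *
st=state();print(st["ee_pos"],st["ee_rot"],st["force"],st["gripper_width"])
rows([(*tcp(-1.2,38.7,22,0),1),(*tcp(-1.2,8,22,0),4)])
```

```text
[557.44916815  28.28538657  20.10220999] [-1.79836710e+02 -4.44657810e-02  1.02631431e+02] [-1.74575058 -1.14355975  5.31574273] 9.485808997430848
[[[-0.001,0.003,-0.008],[-0.006,-0.002,-0.001]],[[-0.015,-0.001,0],[0,0,0]],[[-0.015,-0.001,0],[0,0,0]],[[-0.016,0,0],[0,0,0]],[[-0.015,-0.001,0],[0,0,0]]]
```

send_rows([
  [[0, 0, -0.003], [0, 0, 0]],
  [[0, 0, -0.003], [0, 0, 0]],
  [[-0.015, -0.001, 0], [0, 0, 0]],
  [[-0.015, -0.001, 0], [0, 0, 0]],
  [[-0.016, 0, 0], [0, 0, 0]],
  [[-0.015, -0.001, 0], [0, 0, 0]],
  [[0, 0, 0], [0, 0, 0]],
])

```text
time_s: 5.95
ee_pos: [562.7, -3.0, 22.3]
ee_rot: [-179.8, -0.0, 102.5]
force: [-0.3, 0.6, 0.0]
gripper_width: 9.7
gripper_force: 30.0
```

Run:
```python
from plan import *
st=state();print(st["ee_pos"],st["ee_rot"],st["force"],st["gripper_width"],tcp(-1.2,8,22.5,0))
k=cam("wrist");a=grab_frame("wrist");cv2.imwrite("pics/w4.png",cv2.cvtColor(a[0:320,140:500],cv2.COLOR_RGB2BGR))
p,R=tcp(-1.2,8,22.5,0)
W=[(8,40,2),(7,51,10),(17,61,15),(45,72,19),(58,76,19),(74,87,24),(76,121,41),(92,148,39),(89,185,39)]
rows([tcp(-1.2,*w) for w in W],dict(ee_pos=p,ee_rot=R),vmax=12,wmax=4)
```

```text
[562.65744762  -2.97614429  22.3033998 ] [-1.79801042e+02 -4.70899940e-02  1.02546170e+02] [-0.33429958  0.64237993  0.03325015] 9.709236546143538 (array([564.1452834 ,  -1.91658582,  24.5       ]), array([180.        ,   0.        , 102.65719425]))
[[[0,0,-0.017],[0,0.035,0]],[[0,0,-0.018],[0,0.035,0]],[[-0.001,0,-0.011],[0,0.14,0]],[[0,0,-0.011],[0,0.139,0]],[[0.011,0,-0.008],[0,0.087,0]],[[0.012,0.001,-0.008],[0,0.088,0]],[[0.02,0.001,-0.002],[0,0.046,0]],[[0.02,0.001,-0.002],[0,0.047,0]],[[0.02,0.001,-0.001],[0,0.046,0]],[[0.014,0,0],[0,0,0]]]
[[[0.013,0.001,0.001],[0,0,0]],[[0.019,0.001,-0.005],[0,0.087,0]],[[0.018,0,-0.005],[0,0.088,0]],[[0.006,0,-0.012],[0,0.119,0]],[[0.007,0,-0.012],[0,0.118,0]],[[0.007,0,-0.011],[0,0.119,0]],[[0.008,0.001,-0.011],[0,0.119,0]],[[0.009,0,-0.01],[0,0.118,0]],[[0.02,0,-0.007],[0,-0.023,0]],[[0.02,0.001,-0.006],[0,-0.023,0]]]
[[[0.02,0,-0.007],[0,-0.024,0]],[[0.01,0,-0.015],[0,0,0]],[[0.011,0,-0.016],[0,0,0]],[[0.01,0,-0.015],[0,0,0]],[[0.01,0,-0.016],[0,0,0]]]
```

View pics/w4.png

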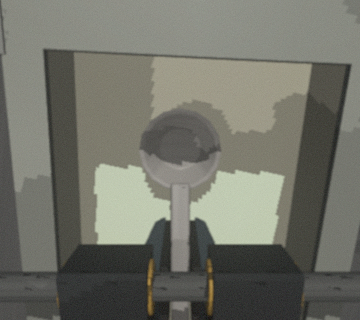

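The spoon has slid back. Its whole head, at crop (180,148), is inside the hatch, whose far edge is at row 50. Now I'll tilt it out.

send_rows([
  [[0, 0, -0.017], [0, 0.035, 0]],
  [[0, 0, -0.018], [0, 0.035, 0]],
  [[-0.001, 0, -0.011], [0, 0.14, 0]],
  [[0, 0, -0.011], [0, 0.139, 0]],
  [[0.011, 0, -0.008], [0, 0.087, 0]],
  [[0.012, 0.001, -0.008], [0, 0.088, 0]],
  [[0, 0, 0], [0, 0, 0]],
])

```text
time_s: 6.7
ee_pos: [562.3, 5.7, 62.2]
ee_rot: [-179.9, -15.1, 102.6]
force: [1.3, -0.1, -0.4]
gripper_width: 9.6
gripper_force: 30.0
```

Run:
```python
from plan import *
st=state();print(st["ee_pos"],st["ee_rot"],st["force"],st["torque"],st["gripper_width"],tcp(-1.2,17,61,15))
k=cam("wrist");a=grab_frame("wrist");cv2.imwrite("pics/w5.png",cv2.cvtColor(a[0:320,120:520],cv2.COLOR_RGB2BGR))
```

```text
[562.2907871    5.67553885  62.15024533] [-179.94023605  -15.06542605  102.5508618 ] [ 1.3036736  -0.10222293 -0.4327706 ] [-0.23741353 -0.1947882  -0.02625494] 9.620455449101943 (array([562.71833721,   6.44555689,  62.93185165]), array([180.        , -15.        , 102.65719425]))
```

View pics/w5.png

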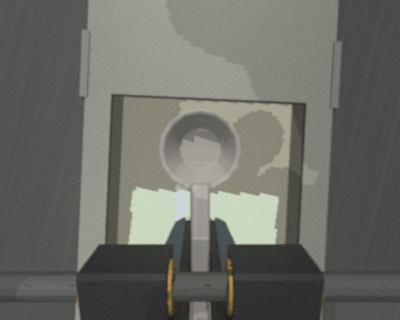

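The head is held rigidly: it's at the same image spot as before, (200,150) in the crop, and is rising clear of the hatch edges. I'll continue.

send_rows([
  [[0.02, 0.001, -0.002], [0, 0.046, 0]],
  [[0.02, 0.001, -0.002], [0, 0.047, 0]],
  [[0.02, 0.001, -0.001], [0, 0.046, 0]],
  [[0.014, 0, 0], [0, 0, 0]],
  [[0.013, 0.001, 0.001], [0, 0, 0]],
  [[0.019, 0.001, -0.005], [0, 0.087, 0]],
  [[0.018, 0, -0.005], [0, 0.088, 0]],
])

```text
time_s: 7.45
ee_pos: [551.1, 63.4, 87.3]
ee_rot: [-179.8, -24.1, 102.6]
force: [-1.2, -0.7, -0.5]
gripper_width: 9.7
gripper_force: 30.0
```

send_rows([
  [[0.006, 0, -0.012], [0, 0.119, 0]],
  [[0.007, 0, -0.012], [0, 0.118, 0]],
  [[0.007, 0, -0.011], [0, 0.119, 0]],
  [[0.008, 0.001, -0.011], [0, 0.119, 0]],
  [[0.009, 0, -0.01], [0, 0.118, 0]],
])

```text
time_s: 7.95
ee_pos: [551.8, 64.2, 120.9]
ee_rot: [-179.8, -41.1, 102.5]
force: [0.5, 0.2, -0.7]
gripper_width: 9.7
gripper_force: 30.0
```

send_rows([
  [[0.02, 0, -0.007], [0, -0.023, 0]],
  [[0.02, 0.001, -0.006], [0, -0.023, 0]],
  [[0.02, 0, -0.007], [0, -0.024, 0]],
  [[0.01, 0, -0.015], [0, 0, 0]],
  [[0.011, 0, -0.016], [0, 0, 0]],
  [[0.01, 0, -0.015], [0, 0, 0]],
  [[0.01, 0, -0.016], [0, 0, 0]],
  [[0, 0, 0], [0, 0, 0]],
])

```text
time_s: 8.75
ee_pos: [550.4, 76.1, 186.0]
ee_rot: [-179.9, -39.0, 102.6]
force: [-0.1, 1.3, -0.8]
gripper_width: 9.7
gripper_force: 30.0
```

Run:
```python
from plan import *
st=state();print(st["ee_pos"],st["ee_rot"],st["force"],st["gripper_width"],tcp(-1.2,89,185,39))
a=grab_frame("side");cv2.imwrite("pics/s1.png",cv2.cvtColor(cv2.resize(a[60:310,180:500],None,fx=2.4,fy=2.4),cv2.COLOR_RGB2BGR))
# bowl from side and top, rim fit
ks,kt=cam("side"),cam("top");rs=trace("side","bowl");grab_frame("top");rt=trace("top","bowl")
from scipy.optimize import least_squares
for k,r in((ks,rs),(kt,rt)):
    if r:
        P=plane(k,mask_pts(r[0]["pixels"]),55)[:,:2].astype(np.float32);print(round(r[0]["p"],2),cv2.minEnclosingCircle(P),P[:,0].min(),P[:,0].max(),P[:,1].min(),P[:,1].max())
```

```text
[550.37713797  76.07250391 185.95824105] [-179.93509931  -38.98784136  102.56177453] [-0.05869065  1.26180563 -0.80987335] 9.661124863774043 (array([550.55774644,  76.66017315, 186.55429192]), array([180.        , -39.        , 102.65719425]))
0.67 ((571.3466186523438, -315.5244445800781), 86.482666015625) 507.33987 650.9273 -398.44177 -239.03452
0.78 ((582.8789672851562, -331.3570251464844), 63.888973236083984) 519.8903 646.3082 -392.59378 -315.3293
```

View pics/s1.png

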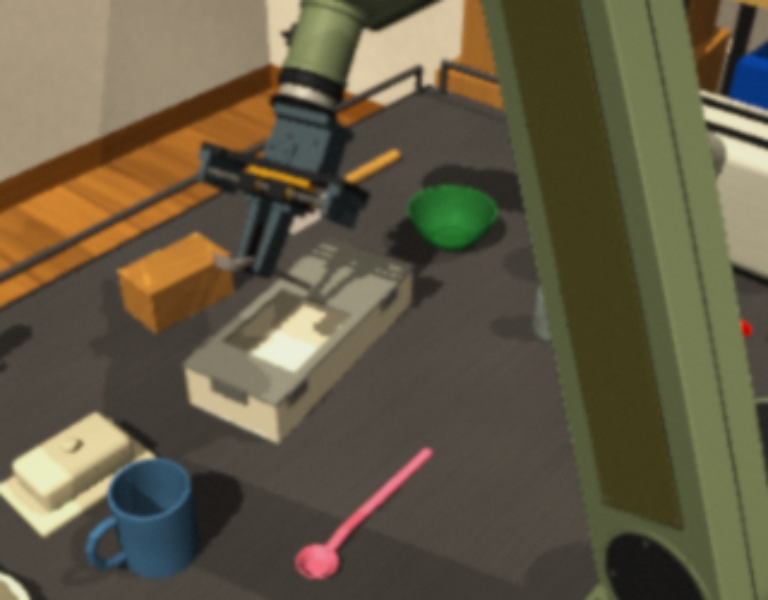

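The side view shows the spoon held head-up, fully above the container: head at crop (235,262), bowl at (455,217). Both views put the bowl's centre near (583,-330). Next: level the spoon and carry it over.

Run:
```python
from plan import *
p,R=tcp(-1.2,89,185,39);r0=[180,0,np.degrees(s[2])]
print(rows([([556,30,200],tcp(0,0,0,26)[1]),([575,-180,200],r0),([595.8,-385.6,175],r0)],dict(ee_pos=p,ee_rot=R),vmax=36,wmax=6))
```

```text
[[[-0.019,-0.003,-0.027],[0,-0.151,0]],[[-0.02,-0.004,-0.025],[0,-0.152,0]],[[-0.022,-0.003,-0.023],[0,-0.151,0]],[[-0.063,-0.009,-0.031],[0,-0.151,0]],[[-0.065,-0.009,-0.025],[0,-0.151,0]],[[-0.066,-0.009,-0.021],[0,-0.152,0]],[[-0.068,-0.01,-0.016],[0,-0.151,0]],[[-0.069,-0.009,-0.01],[0,-0.151,0]],[[-0.07,-0.009,-0.006],[0,-0.151,0]],[[-0.068,-0.008,0.008],[0,0,0]]]
[[[-0.069,-0.008,0.009],[0,0,0]],[[-0.068,-0.009,0.008],[0,0,0]],[[-0.068,-0.008,0.009],[0,0,0]],[[-0.069,-0.008,0.008],[0,0,0]],[[-0.068,-0.008,0.008],[0,0,0]]]
(array([ 595.9516677 , -385.60717169,  175.17133503]), array([ 1.80000000e+02, -1.02220413e-02,  1.02657194e+02]))
```

send_rows([
  [[-0.019, -0.003, -0.027], [0, -0.151, 0]],
  [[-0.02, -0.004, -0.025], [0, -0.152, 0]],
  [[-0.022, -0.003, -0.023], [0, -0.151, 0]],
  [[-0.063, -0.009, -0.031], [0, -0.151, 0]],
  [[-0.065, -0.009, -0.025], [0, -0.151, 0]],
  [[-0.066, -0.009, -0.021], [0, -0.152, 0]],
  [[-0.068, -0.01, -0.016], [0, -0.151, 0]],
  [[-0.069, -0.009, -0.01], [0, -0.151, 0]],
  [[-0.07, -0.009, -0.006], [0, -0.151, 0]],
  [[-0.068, -0.008, 0.008], [0, 0, 0]],
])

```text
time_s: 9.95
ee_pos: [577.3, -214.0, 194.4]
ee_rot: [-179.8, -0.0, 102.8]
force: [0.6, 0.1, -0.1]
gripper_width: 9.5
gripper_force: 30.0
```

send_rows([
  [[-0.069, -0.008, 0.009], [0, 0, 0]],
  [[-0.068, -0.009, 0.008], [0, 0, 0]],
  [[-0.068, -0.008, 0.009], [0, 0, 0]],
  [[-0.069, -0.008, 0.008], [0, 0, 0]],
  [[-0.04, -0.004, 0.004], [0, 0, 0]],
  [[-0.02, -0.003, 0.003], [0, 0, 0]],
  [[-0.008, -0.001, 0.001], [0, 0, 0]],
  [[0, 0, 0], [0, 0, 0]],
  [[0, 0, 0], [0, 0, 0]],
])

```text
time_s: 10.85
ee_pos: [594.8, -384.6, 173.2]
ee_rot: [-179.8, -0.1, 102.7]
force: [-0.5, 0.8, -0.6]
gripper_width: 9.4
gripper_force: 30.0
```

Run:
```python
from plan import *
st=state();print(st["ee_pos"],st["ee_rot"],st["gripper_width"])
k=cam("wrist");a=grab_frame("wrist")
r=trace("wrist","bowl")
if r:
    m=mask_pts(r[0]["pixels"]);P=plane(k,m,55)[:,:2].astype(np.float32);print(r[0]["p"],r[0]["bbox"],cv2.minEnclosingCircle(P))
R=Ro.from_euler("xyz",st["ee_rot"],degrees=True);head=st["ee_pos"]+R.apply([57,0,2+7.]);print("head model",head,proj(k,[head]))
for d in trace("wrist","spoon"):
    print(round(d["p"],2),d["bbox"])
g=a.copy();cv2.circle(g,tuple(int(i) for i in proj(k,[head])[0]),4,(255,0,0),1)
c=proj(k,np.array([[583.3+65*np.cos(t),-330+65*np.sin(t),55] for t in np.linspace(0,6.28,60)]));cv2.polylines(g,[c.astype(int)],True,(255,255,0),1)
cv2.imwrite("pics/w6.png",cv2.cvtColor(g,cv2.COLOR_RGB2BGR))
```

```text
[ 594.82282015 -384.6376018   173.16088475] [-1.79801152e+02 -9.56082498e-02  1.02684028e+02] 9.356883402779408
0.64 [242.3, 48.1, 157.3, 160.9] ((583.9263916015625, -331.133056640625), 64.60935974121094)
head model [ 582.27333509 -329.02092598  164.25606612] [[317.80329856 145.99771931]]
0.89 [279.6, 106.7, 81.8, 225.6]
```

View pics/w6.png

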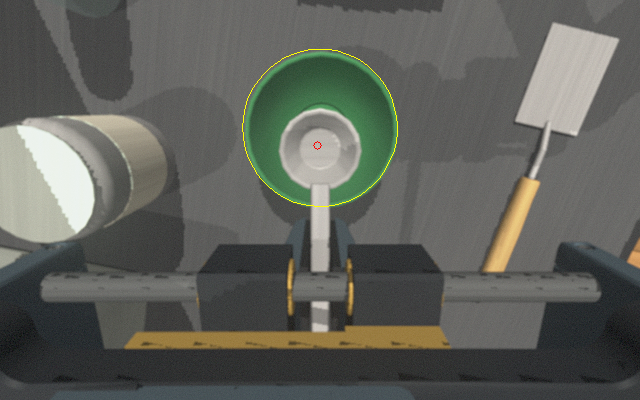

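The wrist view shows the head centre at (320,149), close to the model's (318,146). The bowl rim matches the yellow ring centred at about (583.6,-330.6), so the head is centred to about 2 mm. I'll lower straight down by 58 mm.

send_rows([
  [[0, 0, 0.02], [0, 0, 0]],
  [[0, 0, 0.032], [0, 0, 0]],
  [[0, 0, 0.032], [0, 0, 0]],
  [[0, 0, 0.02], [0, 0, 0]],
  [[0, 0, 0.008], [0, 0, 0]],
  [[0, 0, 0.004], [0, 0, 0]],
  [[0, 0, 0], [0, 0, 0]],
  [[0, 0, 0], [0, 0, 0]],
  [[0, 0, 0], [0, 0, 0]],
  [[0, 0, 0], [0, 0, 0]],
])

```text
time_s: 12.0
ee_pos: [594.7, -386.0, 115.5]
ee_rot: [-179.8, -0.0, 102.6]
force: [0.3, -0.9, -0.5]
gripper_width: 9.8
gripper_force: 30.0
```

Run:
```python
from plan import *
st=state();print(st["ee_pos"],st["ee_rot"],st["gripper_width"],st["force"])
k=cam("wrist");a=grab_frame("wrist");cv2.imwrite("pics/w7.png",cv2.cvtColor(a,cv2.COLOR_RGB2BGR))
ks=cam("side");b=grab_frame("side")
r=trace("side","spoon");print([(round(d["p"],2),d["bbox"]) for d in r])
R=Ro.from_euler("xyz",st["ee_rot"],degrees=True);X=st["ee_pos"]+R.apply([[57,0,9.],[-141,0,12]]);print(X.round(1),proj(ks,X))
b=b[80:230,300:470].copy();cv2.imwrite("pics/s2.png",cv2.cvtColor(cv2.resize(b,None,fx=4,fy=4),cv2.COLOR_RGB2BGR))
```

```text
[ 594.71202579 -385.95507681  115.53390955] [-1.79835171e+02 -1.77564342e-02  1.02631607e+02] 9.782495401700077 [ 0.32083844 -0.8806791  -0.4521608 ]
[(0.7, [189.5, 358.8, 109.2, 19.5]), (0.66, [478.9, 188.6, 13.1, 19.1]), (0.63, [303.7, 248.0, 53.6, 53.9])]
[[ 582.2 -330.3  106.6]
 [ 625.5 -523.5  103.5]] [[369.21170594 133.25871926]
 [391.03291721 110.81935125]]
```

View pics/s2.png

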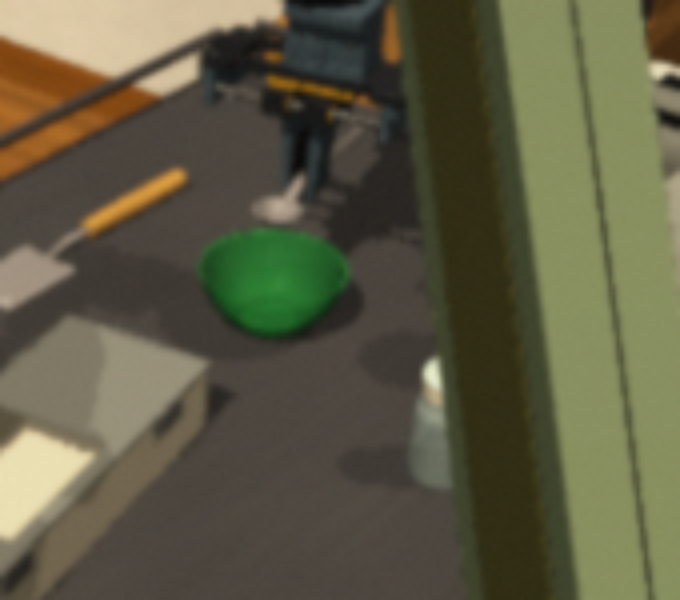

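The side view shows the head at crop (278,209), matching the prediction. It is centred over the bowl with a clear gap above the rim, and the spoon is still held, so I'm handing in.

```bash
python3 -c "
from workcell import *
print(job_done())"
```

```text
the job is handed in; nothing more can be done
None
```

The spoon came out head first through the hatch and is held steady with its head over the middle of the green bowl, about 43 mm above the rim and touching nothing; the job was handed in at about 12 s, and no verdict came back.

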